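Press a capsule's bung home in the bench locking clamp and unload it

ROBOT

A 6-joint arm with a two-finger parallel gripper is mounted at the origin on a cart in front of the work surface, level with it; the furniture and walls round the work are solid. World frame = base frame: x ahead of the robot, y to its left, z up, the work surface at z = 0. Lengths are in m, angles in rad, forces in N, time in s.
With the tool pointing down it reaches from about 0.325 to 0.85 m from the base axis. Payload 15.5 kg.
Tool frame: the origin (TCP) lies at the very end of the fingers, on their centre line; the grasp point (between the pads) lies 19 mm behind it; z points along the fingers, y is the line along which they close (so a half turn about z gives the same grasp; the last joint's range is limited). The gripper opens to 91 mm and grips with 3 to 60 N. Pads are 32 mm wide; open, the fingers measure 118 mm over their backs; the gripper's body (76 mm by 178 mm) begins 60 mm behind the grasp point.
Start: joints at [-1.353, 0.494, 1.345, -0, 1.302, -0.096], TCP at [0.193, -0.594, 0.214] pointing down, gripper open.
Joint ranges: [-2.91, 2.91], [-0.82, 2.16], [0.22, 2.67], [-1.22, 4.37], [0.12, 2.79], [-3.08, 3.08]. Speed limits (rad/s): [1.89, 1.89, 2.57, 3.01, 3.01, 3.01].

INTERFACE

Orientations are given as a unit quaternion [x, y, z, w].
In Python, from rig import observe, camera, camera_info, job gives the robot as it stands.
- The arm moves only by the tool apply_moves, never from a script. Its argument "targets" is a list that holds one entry, the list of rows, each a list of 6 numbers: the shift along the tool's x, y, z in shares of 75 cm (1.0 is 75 cm), then the turn, a rotation vector about the tool's x, y, z in normalised numbers (1 is 2 rad). A call has 1 to 5 rows; each row is the pose to reach, as a shift and turn from the pose commanded when the call began, along the tool's axes at that moment; what a row does not reach only later rows make up. A row lasts 1/10 s, in which the tool goes at most 50 mm and 8.59 degrees, less where a joint would pass 70% of its speed; a pose out of reach is approached as far as the arm can. Shift and turn numbers lie between -1 and 1, and a call with a number outside is refused. A call with a gripper value outside its range is refused whole. "jaw" is the finger opening in cm, from 0 to 9.12, set as the call begins (left out, the last holds). The fingers move at their own pace and stop on an object; the grip force is fixed at half the most. Time passes only in rows, so rows that repeat a pose let the fingers close. It gives the time, the measured TCP pose, the force, the opening and the grip force at its end, in the units of the state.
- observe(): the state, without advancing time (a new reading comes with each control period).
- camera(name): name is "scene" or "top" or "wrist"; returns the picture (384x512x3 uint8, red, green, blue); there is no depth.
- camera_info(name): a dict with "vfov" (degrees; the focal length in pixels is half the picture's height over the tangent of half this angle, whatever the lens; pixels are square), "cx", "cy" (the principal point, pixels), "pose" (4x4, takes a point from camera to world coordinates); the wrist camera has in their place "mount" (4x4, takes a point from camera to tool coordinates, whose origin is the TCP and whose axes are the flange's). Camera axes: x right, y down, z forward; pixel columns grow to the right and rows downward; lengths in m; the calibration is good to about 2 mm. A picture is of the moment at which its call begins: read the wrist's pose just before it. camera_info takes no time and is no camera call.
- job.sign_off(): hands the job in; it is judged then, once.
The state is a dict: "time_s": time; "qpos": joint angles; "joint_vel": joint speeds; "effort": joint torques, N m; "tcp_pos": TCP position; "eef_rot": TCP orientation; "ft_force": force on the tool from outside, world axes, zero at the start; "torque": the same for the moment, N m; "width": opening from 0.0 (shut) to 1.0 (fully open); "gripper_force": force on a finger pad.
Only numpy, scipy, OpenCV 4.12 (cv2) and the standard library are available. Lean on these libraries where they do the work, as an engineer would, in place of code of your own. Each camera call takes 0.05 s, during which the arm holds its last target. There are 200 camera calls.

TASK

The sample capsule in the bench locking clamp still has its bung standing proud. Squeeze the clamp's two handles together between the fingers until they snap over centre and the clamp stays locked by itself with the bung fully home, then let go, pull the release lever outward so that the clamp springs open, and lift the capsule out and lay it in the aluminium weighing pan. Keep your hand light (under 20 N on each handle, 12 N on the thin lever), and leave the cup, vial and timer standing by as they are.

Things in the scene. Friction and masses are not known exactly. Their poses are not given: they have to be found in the camera images.
- clamp_stand: Grey cast stand bolted down, plate 214x96 mm, carrying steel locking pliers in a level plane 62 mm up. Origin under its centre; x along the pliers to the jaws, y from the fixed to the moving handle, z up. Jaws at x=+80 (mm), open gap 60 along y; a V cradle (x 66 to 94, top 53 high) under the capsule; body and jaw roots fill x<30. Handles lie at x -30 to -125.
- fixed_handle: Fixed handle of the clamp: steel channel 16 mm tall (54 to 70 mm up), 96 mm long along the stand's x, with a knurled adjusting screw at its end (to stand x=-127). Origin on its outer face (which looks to the stand's -y), 62 mm up, where it is to be gripped: stand frame (-84, -18.7, 62) mm. Axes as the stand's.
- squeeze_handle: Moving handle: steel channel 16 mm tall (54 to 70 mm up), swings level. Origin at its pin by the jaws; the handle runs along its own -x for 120 mm. Open, the outer faces of the two handles are 66 mm apart at the grip points (wider behind); locked, about 38. It takes some 10 to 15 N, most in mid-stroke, then snaps past centre. All the closing is on this side.
- squeeze_grip (a point): Point on the outer face (+y side) of the moving handle where it is to be gripped, straight across from the fixed handle's origin, 62 mm up; it swings 28 mm toward the fixed handle from open to locked.
- release_lever: Thin steel release lever, nested in the moving handle on its inner side and pivoted there; its tail sticks out 42 mm behind the handles' ends. Origin at its pivot; the lever runs along its own -x for 98 mm. It has a light return spring and up to 0.35 rad of travel.
- lever_tail (a point): Middle of the lever's bare tail (5.5 mm thick, 10 mm tall, 57 to 67 mm up), 12 mm before its rounded end. Locked, it lies at about (-152, -7) mm in the stand frame with clear room (30 mm and more, behind stand x=-130) on its fixed-handle side. Push or pull it toward the stand's +y: after some 15 to 25 mm, with 1 to 4 N, the lock lets go and handle and lever spring away to +y.
- toggle_link (a joint): Toggle link of the pliers (rad): 0 clamp fully open, 0.58 dead centre, about 0.67 locked past centre.
- clamp_jaw (a joint): Moving jaw (rad): 0 fully open, about 0.19 closed on the capsule. A spring opens it when the lock is released.
- capsule: Aluminium cylinder, 28 mm across, 46 mm long, 0.12 kg, lying in the clamp's cradle with its axis level along the stand's y. Origin at its middle on the axis (62 mm up in the cradle); y along the axis to the bung end. Grip it across the diameter from above, fingers no more than 60 mm open so they clear the clamp's body.
- bung (a joint): Bung in the capsule's +y end: white flange 25 mm across, 4 mm thick. Value is how far it stands proud of home (m): 0 fully home. Takes some 13 N to move.
- weighing_pan: Loose round aluminium pan, 128 mm across the rim, 47 mm tall, flat floor 2 mm thick and 92 mm across inside. Origin at its centre underneath, z up.
- cup: Bystander: white plastic cup, 66 mm across, 74 tall; origin centre of underside.
- vial: Bystander: screw-cap sample vial, 25 mm across, 60 tall; origin centre of underside.
- bench_timer: Bystander: white bench timer, 27x66x68 mm; origin centre of underside.
There are look-alikes about, which are no part of the job. Leave any brown look-alike of the capsule alone.

How it is judged:
On the way, in this order (a step that is already met when the one before it is completed fails the run):
1. both handles are squeezed between the fingers (contact force between the fingers and fixed_handle above 1 N and contact force between the fingers and squeeze_handle above 1 N), for 0.04 s.
2. the clamp stays locked past centre with the fingers off it and the bung home within 1 mm (value of joint toggle_link above 0.62 rad and value of joint bung below 0.001 m and contact force between the fingers and squeeze_handle below 0.3 N and contact force between the fingers and fixed_handle below 0.3 N), for 0.2 s.
3. the release lever is pulled outward in the handle (tail 8 mm or more) (y of lever_tail in the frame of squeeze_handle above -0.0265 m), for 0.02 s.
At the end, for the whole second after the job is handed in: The clamp stands open (toggle under 0.08 rad, jaw under 0.04), the bung is home within 1 mm, and the capsule lies on its side at rest on the floor of the upright pan, within 42 mm of its centre (value of joint toggle_link below 0.08 rad and value of joint clamp_jaw below 0.04 rad and value of joint bung below 0.001 m and horizontal distance between capsule and weighing_pan below 0.042 m and z of capsule in the frame of weighing_pan between 0.01 and 0.03 m and angle between capsule's own y axis and vertical between 1.2 and 1.94 rad and angle between weighing_pan's own z axis and vertical below 0.1 rad and linear speed of capsule below 0.02 m/s); the robot touches nothing.
It fails at once if the moving handle is pressed with more than 20 N (contact force between the fingers and squeeze_handle above 20 N).
It fails at once if the fixed handle is pressed with more than 20 N (contact force between the fingers and fixed_handle above 20 N).
It fails at once if the release lever is pressed with more than 12 N (contact force between the fingers and release_lever above 12 N).
It fails at once if the cup, vial or timer is pushed more than 15 mm (distance of any of cup, vial, bench_timer from where it was at the start of the episode above 0.015 m).
It also fails if it takes over 72 s, if anything falls off the work surface, if the arm or the gripper's body presses on something with over 40 N, if the wrist force passes 120 N, or if a joint passes its speed limit or range.

## Working session

There is one attempt and no reset: what is moved stays moved. The work goes in short steps, Python scripts to look and compute and a tool call to move; the robot and the scene stay as the last step left them, time stands still between calls to the robot, and variables do not carry over. Pictures are saved under pics/ and viewed, at most 10 in all, crops included, and the job is handed in when it is done.

Besides the shell and the picture viewer there is one more tool, called after "Emit:" as a command line: name --argument value ..., lists and objects as JSON in quotes. apply_moves: Moves the arm, as the interface text tells. Its arguments: {"type":"object","properties":{"targets":{"type":"array","items":{"type":"array","items":{"type":"array","items":{"type":"number"}}}},"jaw":{"type":"number"}},"required":["targets"]}

```bash
ls; mkdir -p pics; python3 - <<'E'
from rig import observe,camera,camera_info
import cv2
print(observe())
for n in("scene","top"):
    print(camera_info(n)); cv2.imwrite(f"pics/{n}0.png",cv2.resize(camera(n)[:,:,::-1],(800,600),interpolation=cv2.INTER_CUBIC))
print(camera_info("wrist"))
E
```

```text
pics
{'time_s': 0.0, 'qpos': array([-1.35250296e+00,  4.94176097e-01,  1.34612615e+00, -6.06247139e-06,
        1.30251730e+00, -9.54841529e-02]), 'joint_vel': array([-0.00121069,  0.00090331, -0.000407  ,  0.00063018,  0.00036934,
       -0.00196846]), 'effort': array([ 2.35417581e-03, -8.78810692e+01, -3.81849289e+01,  7.10434048e-02,
        5.32301422e-02, -1.66706600e-04]), 'tcp_pos': array([ 0.19283562, -0.59410386,  0.21334437]), 'eef_rot': array([ 9.87717870e-01,  1.56246704e-01, -4.05616271e-05, -6.12111851e-04]), 'ft_force': array([ 0.80020323,  0.58411669, -0.76202055]), 'torque': array([ 0.03628193,  0.01543756, -0.01233897]), 'gripper_force': 0.0, 'width': 1.0025062879044007}
{'vfov': 50.44296205990767, 'cx': 257.6316760290622, 'cy': 188.01686280025308, 'pose': array([[-0.62864912, -0.5010612 ,  0.59475874, -0.33346701],
       [-0.77761694,  0.39458208, -0.48950677,  0.68060685],
       [ 0.01059171, -0.77022247, -0.63768735,  0.9077248 ],
       [ 0.        ,  0.        ,  0.        ,  1.        ]])}
{'vfov': 42.288923002579175, 'cx': 260.20153443666584, 'cy': 197.01589906526578, 'pose': array([[ 2.71360691e-02, -9.93514872e-01,  1.10416637e-01,
         2.91862278e-01],
       [-9.99631729e-01, -2.69478481e-02,  3.19687104e-03,
         5.50986978e-02],
       [-2.00648146e-04, -1.10462724e-01, -9.93880247e-01,
         1.58057896e+00],
       [ 0.00000000e+00,  0.00000000e+00,  0.00000000e+00,
         1.00000000e+00]])}
{'vfov': 65.5667489929567, 'cx': 250.71162315644503, 'cy': 194.1063914199382, 'mount': array([[ 4.11941341e-04, -9.70814816e-01, -2.39829989e-01,
         6.70076555e-02],
       [ 9.99999660e-01,  2.28511485e-04,  7.92640094e-04,
        -9.05944873e-04],
       [-7.14702840e-04, -2.39830234e-01,  9.70814580e-01,
        -1.70883855e-01],
       [ 0.00000000e+00,  0.00000000e+00,  0.00000000e+00,
         1.00000000e+00]])}
```

View pics/scene0.png

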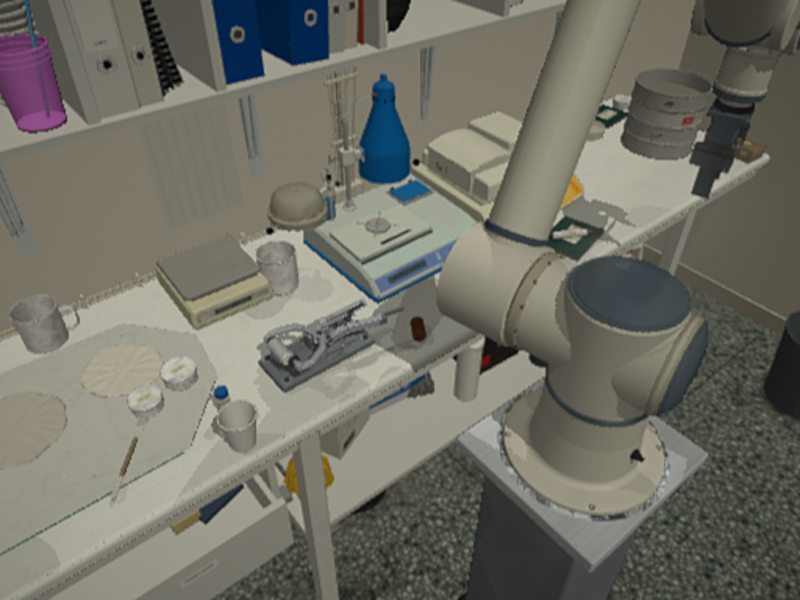

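View pics/top0.png

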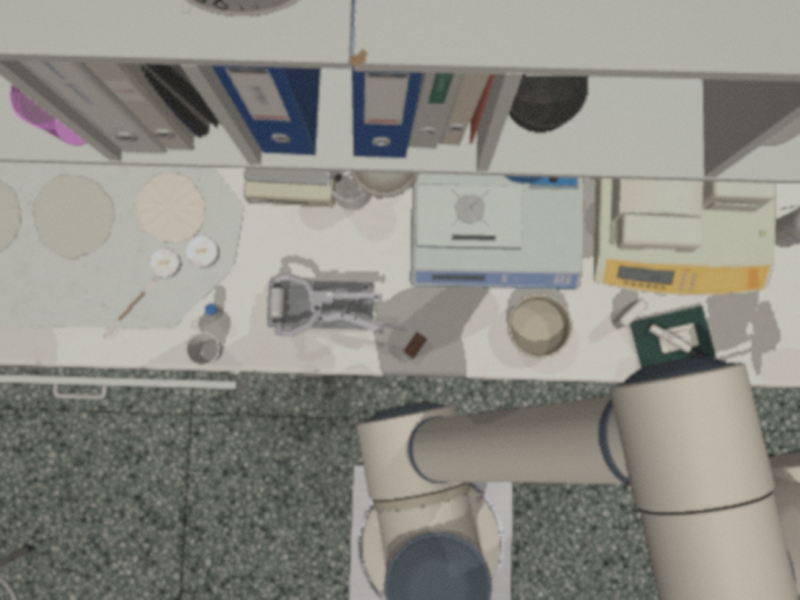

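The top view shows the clamp at (325,307) with its jaws to the left (world +y) and the moving handle on the robot side. The pan is at (538,325), and the brown look-alike is at (415,345). I'll enlarge the clamp and pan.

```bash
cat > h.py <<'E'
import numpy as np,cv2
from rig import observe,camera,camera_info
from scipy.spatial.transform import Rotation as R
def K(n):
    c=camera_info(n); return 192/np.tan(np.radians(c["vfov"])/2),c["cx"],c["cy"],c
def pose(n,o=None):
    c=camera_info(n)
    if n!="wrist": return np.array(c["pose"])
    o=o or observe(); T=np.eye(4);T[:3,:3]=R.from_quat(o["eef_rot"]).as_matrix();T[:3,3]=o["tcp_pos"]
    return T@c["mount"]
def ray(n,u,v,z,P=None):
    f,cx,cy,_=K(n); P=pose(n) if P is None else P
    d=P[:3,:3]@[(u-cx)/f,(v-cy)/f,1]; return P[:3,3]+d*(z-P[2,3])/d[2]
def proj(n,p,P=None):
    f,cx,cy,_=K(n); P=pose(n) if P is None else P
    q=np.linalg.inv(P)@np.append(p,1); return np.array([cx+f*q[0]/q[2],cy+f*q[1]/q[2]])
E
python3 - <<'E'
from h import *
a=camera("top")[:,:,::-1]
cv2.imwrite("pics/t1.png",cv2.resize(a[160:240,160:270],(770,560),interpolation=cv2.INTER_CUBIC))
E
```

```text
(no output)
```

View pics/t1.png

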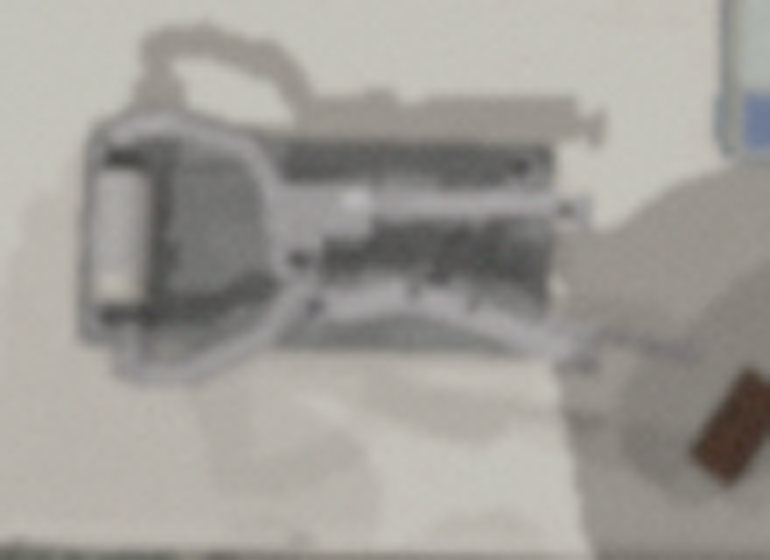

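The enlarged crop shows the capsule centred near crop (118,235), the adjusting-screw end at (572,210) and the lever tail end at (700,355). That gives a coarse pose, which I'll refine with the wrist camera.

```bash
python3 - <<'E'
from h import *
g=lambda u,v,z: ray("top",160+u/7-0.5+.07,160+v/7-.43,z).round(4)
for n,u,v,z in[("caps",120,235,.068),("screw",580,210,.062),("tail",700,355,.062),("brown",735,425,.02),("plateTR",550,148,.01),("plateBR",552,348,.01),("plateBL",82,345,.01)]: print(n,g(u,v,z))
s=lambda u,v,z: ray("top",u*.64-.2,v*.64-.2,z).round(4)
for n,u,v,z in[("panrimL",508,325,.047),("panrimR",570,325,.047),("panT",538,296,.047),("panB",538,356,.047),("white",625,312,.06),("cup",205,349,.07),("vial",211,310,.06),("edge",400,372,0)]: print(n,s(u,v,z))
E
```

```text
caps [0.4649 0.3164 0.068 ]
screw [0.4822 0.1154 0.062 ]
tail [0.4196 0.0608 0.062 ]
brown [0.392  0.0444 0.02  ]
plateTR [0.5168 0.132  0.01  ]
plateBR [0.4253 0.1282 0.01  ]
plateBL [0.4209 0.3413 0.01  ]
panrimL [ 0.434  -0.1415  0.047 ]
panrimR [ 0.4374 -0.2645  0.047 ]
panT [ 0.4937 -0.2005  0.047 ]
panB [ 0.3742 -0.2015  0.047 ]
white [ 0.4648 -0.37    0.06  ]
cup [0.369  0.4509 0.07  ]
vial [0.4467 0.446  0.06  ]
edge [0.3366 0.0706 0.    ]
```

Careful with the scale: shifts go in shares of 75 cm and turns go in shares of 2 rad. That gives: -66 cm / 75 = -0.88, 50 cm / 75 = 0.6667, -1.25 rad / 2 = -0.625.

Emit:
apply_moves --targets '[[[0.6667,-0.88,-0.0667,0,0,-0.625],[0.6667,-0.88,-0.0667,0,0,-0.625],[0.6667,-0.88,-0.0667,0,0,-0.625],[0.6667,-0.88,-0.0667,0,0,-0.625],[0.6667,-0.88,-0.0667,0,0,-0.625]]]'

```text
time_s: 0.65
tcp_pos: [0.275, -0.3568, 0.229]
eef_rot: [0.86, 0.51, 0.0, -0.0]
ft_force: [1.6, 0.0, 0.1]
width: 1.003
gripper_force: 0.0
```

```bash
cat >> h.py <<'E'
def go(p,psi=None,rx=None):
    o=observe(); T=R.from_quat(o["eef_rot"]); d=T.inv().apply(np.array(p)-o["tcp_pos"])*100
    M=T.as_matrix(); cur=np.arctan2(M[1,0],M[0,0])
    tgt=R.from_euler("z",psi)*R.from_euler("x",np.pi) if psi is not None else T
    print("t",round(o["time_s"],2),"tcp",o["tcp_pos"].round(4),"psi",cur.round(4),"delta",d.round(2),(T.inv()*tgt).as_rotvec().round(3))
E
python3 -c "
from h import *
go([.465,.19,.2],np.pi/2)"
```

```text
t 0.65 tcp [ 0.275  -0.3568  0.229 ] psi 1.0695 delta [57.08 -9.61  2.91] [-0.    -0.    -0.501]
```

In the tool's units: 57 cm / 75 = 0.76, -9.6 cm / 75 = -0.128, -0.5 rad / 2 = -0.25.

Emit:
apply_moves --targets '[[[0.76,-0.128,0.0387,0,0,-0.25],[0.76,-0.128,0.0387,0,0,-0.25],[0.76,-0.128,0.0387,0,0,-0.25],[0.76,-0.128,0.0387,0,0,-0.25],[0.76,-0.128,0.0387,0,0,-0.25]]]'

```text
time_s: 1.15
tcp_pos: [0.3583, -0.1215, 0.2165]
eef_rot: [0.709, 0.705, 0.0, 0.0]
ft_force: [1.6, -0.6, 0.9]
width: 0.999
gripper_force: 0.0
```

```bash
python3 -c "
from h import *
go([.465,.19,.2],np.pi/2)"
```

```text
t 1.15 tcp [ 0.3583 -0.1215  0.2165] psi 1.5655 delta [31.21 10.51  1.65] [ 0.     0.    -0.005]
```

In the tool's units: 31.2 cm / 75 = 0.416, 1.6 cm / 75 = 0.0213.

Emit:
apply_moves --targets '[[[0.416,0.14,0.0213,0,0,0],[0.416,0.14,0.0213,0,0,0],[0.416,0.14,0.0213,0,0,0],[0.416,0.14,0.0213,0,0,0],[0.416,0.14,0.0213,0,0,0]]]'

```text
time_s: 1.65
tcp_pos: [0.4396, 0.115, 0.2043]
eef_rot: [0.709, 0.705, 0.0, 0.0]
ft_force: [0.7, -1.3, 1.5]
width: 0.999
gripper_force: 0.0
```

```bash
python3 -c "
from h import *
go([.465,.19,.2],np.pi/2)"
```

```text
t 1.65 tcp [0.4396 0.115  0.2043] psi 1.5642 delta [7.52 2.49 0.43] [ 0.     0.    -0.007]
```

Emit:
apply_moves --targets '[[[0.1,0.0333,0.0053,0,0,0],[0.1,0.0333,0.0053,0,0,0],[0.1,0.0333,0.0053,0,0,0],[0.1,0.0333,0.0053,0,0,0]]]'

```text
time_s: 2.05
tcp_pos: [0.4646, 0.1878, 0.2]
eef_rot: [0.709, 0.705, -0.0, -0.0]
ft_force: [0.1, 0.9, 0.3]
width: 1.003
gripper_force: 0.0
```

```bash
python3 - <<'E'
from h import *
o=observe();P=pose("wrist",o);np.save("P1.npy",P);print(o["tcp_pos"])
a=camera("wrist")[:,:,::-1];cv2.imwrite("pics/w1raw.png",a)
for p in([.465,.316,.062],[.482,.115,.062],[.42,.06,.062]):print(proj("wrist",p,P))
cv2.imwrite("pics/w1.png",cv2.resize(a,(800,600),interpolation=cv2.INTER_CUBIC))
E
```

```text
[0.464601   0.18777288 0.19996897]
[250.93810018  55.31972204]
[266.99606202 249.68804347]
[213.3404325  293.66227165]
```

View pics/w1.png

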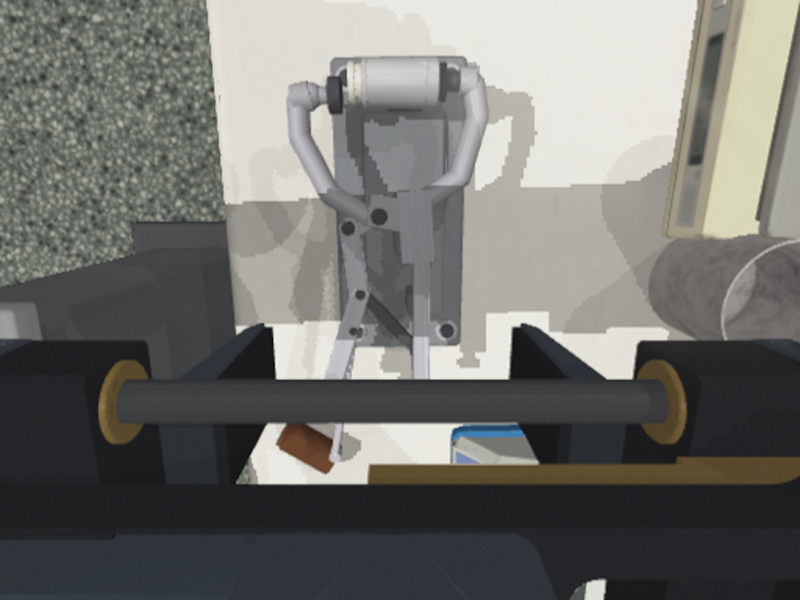

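The wrist view shows the capsule body at x 362–440, y 57–108, with the bung on its left (robot) side. The fixed handle's outer edge runs at x≈428 for y 265–380, and the plate corners are (340,345) and (461,346). The brown look-alike is at (306,447), and the lever tail end is at (337,458).

```bash
python3 - <<'E'
from h import *
P=np.load("P1.npy")
a=cv2.imread("pics/w1raw.png")
c=np.hstack([cv2.resize(a[25:145,180:320],(560,480),interpolation=cv2.INTER_CUBIC)])
cv2.imwrite("pics/w1a.png",cv2.resize(a[30:250,180:320],(508,600*220//220),interpolation=cv2.INTER_CUBIC) if 0 else cv2.resize(a[30:250,180:320],None,fx=2.7,fy=2.7,interpolation=cv2.INTER_CUBIC))
g=lambda u,v,z: ray("wrist",u*.64-.18,v*.64-.18,z,P).round(4)
for n,u,v,z in[("fh out a",432,265,.07),("fh out b",428,378,.07),("fh in a",415,265,.07),("fh in b",414,378,.07),("plTL",331,57,.01),("plTR",466,57,.01),("plBL",340,345,.01),("plBR",461,346,.01),("capsTL",362,57,.062),("capsTR",440,57,.062),("capsBL",362,108,.062),("capsBR",440,109,.062),("tail",337,458,.062),("brown",306,447,.02)]: print(n,g(u,v,z))
E
```

```text
fh out a [0.4903 0.207  0.07  ]
fh out b [0.4888 0.1279 0.07  ]
fh in a [0.4792 0.207  0.07  ]
fh in b [0.4791 0.128  0.07  ]
plTL [0.4219 0.3457 0.01  ]
plTR [0.5171 0.3452 0.01  ]
plBL [0.4214 0.1316 0.01  ]
plBR [0.5202 0.1303 0.01  ]
capsTL [0.4467 0.3327 0.062 ]
capsTR [0.4938 0.3324 0.062 ]
capsBL [0.4462 0.3039 0.062 ]
capsBR [0.4944 0.3031 0.062 ]
tail [0.4225 0.0609 0.062 ]
brown [0.3911 0.0449 0.02  ]
```

View pics/w1a.png

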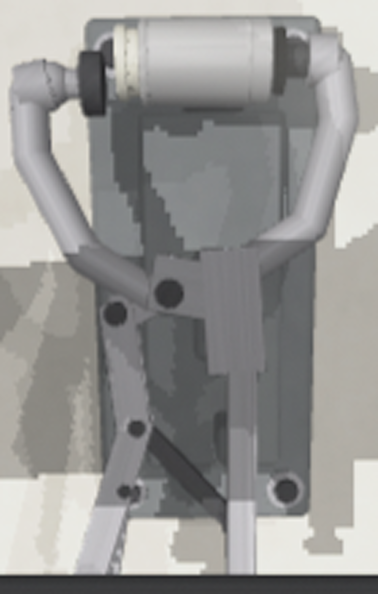

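Everything agrees with the given sizes. The plate measures 214×97 mm, the stand origin is at about (0.470, 0.238) with +90° yaw, and the capsule is at (0.470, 0.318). The grip centre is therefore x=0.4557, y=0.154.

```bash
python3 -c "
from h import *
go([.4557,.154,.046],np.pi/2)"
```

```text
t 2.1 tcp [0.4645 0.1871 0.2001] psi 1.5641 delta [-3.31 -0.85 15.41] [-0.001  0.    -0.007]
```

In the tool's units: 15.4 cm / 75 = 0.2053, -0.85 cm / 75 = -0.0113, -0.007 rad / 2 = -0.0035.

Emit:
apply_moves --targets '[[[-0.044,-0.0113,0.0533,0,0,-0.0035],[-0.044,-0.0113,0.1067,0,0,-0.0035],[-0.044,-0.0113,0.1533,0,0,-0.0035],[-0.044,-0.0113,0.1867,0,0,-0.0035],[-0.044,-0.0113,0.2053,0,0,-0.0035]]]'

```text
time_s: 2.6
tcp_pos: [0.455, 0.153, 0.0448]
eef_rot: [0.708, 0.706, -0.001, -0.001]
ft_force: [0.5, 1.3, -0.1]
width: 0.999
gripper_force: 0.0
```

Emit:
apply_moves --targets '[[[0,0,0,0,0,0],[0,0,0,0,0,0]]]' --jaw 7.6

```text
time_s: 2.8
tcp_pos: [0.4562, 0.1538, 0.0469]
eef_rot: [0.708, 0.707, -0.0, -0.0]
ft_force: [-1.1, -0.4, -0.2]
width: 0.857
gripper_force: 0.0
```

```bash
python3 - <<'E'
from h import *
o=observe();P=pose("wrist",o);np.save("P2.npy",P);go([.4557,.154,.046],np.pi/2);print(o["ft_force"],o["width"])
a=camera("wrist")[:,:,::-1];b=camera("scene")[:,:,::-1]
cv2.imwrite("pics/w2raw.png",a)
cv2.imwrite("pics/w2.png",np.vstack([cv2.resize(a,(400,300),interpolation=cv2.INTER_AREA),cv2.resize(b[180:255,150:250],(400,300),interpolation=cv2.INTER_CUBIC)]))
E
```

```text
t 2.8 tcp [0.4562 0.1538 0.0469] psi 1.5697 delta [ 0.02 -0.05  0.09] [-0.     0.    -0.001]
[-1.05318797 -0.40550103 -0.23538496] 0.8572891228342998
```

View pics/w2.png

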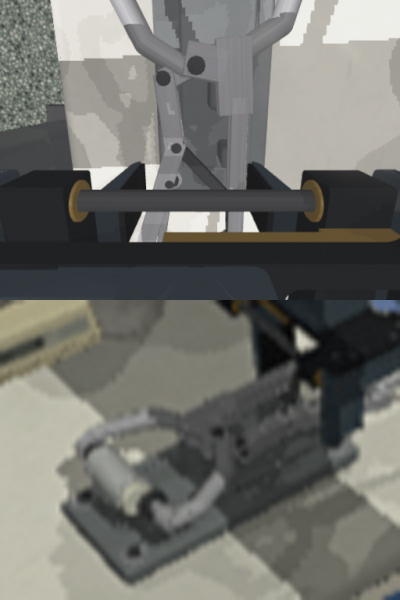

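The fingers straddle both handles. I'll close in small steps.

Emit:
apply_moves --targets '[[[0,0,0,0,0,0],[0,0,0,0,0,0]]]' --jaw 7.1

```text
time_s: 3.1
tcp_pos: [0.4563, 0.1545, 0.0469]
eef_rot: [0.707, 0.707, 0.0, 0.0]
ft_force: [-2.0, 0.2, 0.9]
width: 0.779
gripper_force: 0.7
```

Emit:
apply_moves --targets '[[[0,0,0,0,0,0],[0,0,0,0,0,0]]]' --jaw 6.9

```text
time_s: 3.3
tcp_pos: [0.4561, 0.1546, 0.0465]
eef_rot: [0.707, 0.707, -0.0, -0.0]
ft_force: [-3.4, 0.5, 2.4]
width: 0.756
gripper_force: 1.2
```

Emit:
apply_moves --targets '[[[0,0,0,0,0,0],[0,0,0,0,0,0]]]' --jaw 6.7

```text
time_s: 3.5
tcp_pos: [0.4563, 0.1546, 0.0464]
eef_rot: [0.707, 0.707, 0.0, -0.0]
ft_force: [-2.1, 0.4, 2.6]
width: 0.739
gripper_force: 1.4
```

Emit:
apply_moves --targets '[[[0,0,0,0,0,0],[0,0,0,0,0,0]]]' --jaw 6.5

```text
time_s: 3.7
tcp_pos: [0.4571, 0.1547, 0.0464]
eef_rot: [0.707, 0.707, 0.001, 0.0]
ft_force: [4.2, 0.7, -0.9]
width: 0.713
gripper_force: 4.3
```

Emit:
apply_moves --targets '[[[0,0,0,0,0,0],[0,0,0,0,0,0]]]' --jaw 6.4

```text
time_s: 3.9
tcp_pos: [0.4576, 0.1547, 0.0464]
eef_rot: [0.707, 0.707, 0.001, 0.001]
ft_force: [6.6, 1.1, -3.3]
width: 0.701
gripper_force: 5.7
```

Emit:
apply_moves --targets '[[[0,0,0,0,0,0],[0,0,0,0,0,0]]]' --jaw 6.3

```text
time_s: 4.1
tcp_pos: [0.458, 0.1547, 0.0465]
eef_rot: [0.707, 0.707, 0.001, 0.001]
ft_force: [8.4, 0.8, -5.7]
width: 0.69
gripper_force: 8.1
```

Fixed side touched (face ≈ x 0.489). From here I shift the centre +x as the jaws close.

In the tool's units: 0.2 cm / 75 = 0.0027, 0.1 cm / 75 = 0.0013.

Emit:
apply_moves --targets '[[[0,0.0013,0,0,0,0],[0,0.0027,0,0,0,0]]]' --jaw 6.3

```text
time_s: 4.3
tcp_pos: [0.4582, 0.1547, 0.0463]
eef_rot: [0.707, 0.707, 0.0, -0.0]
ft_force: [-2.2, 5.1, 1.9]
width: 0.689
gripper_force: 3.0
```

In the tool's units: 0.1 cm / 75 = 0.0013.

Emit:
apply_moves --targets '[[[0,0.0013,0,0,0,0],[0,0.0013,0,0,0,0]]]' --jaw 6.1

```text
time_s: 4.5
tcp_pos: [0.4591, 0.1547, 0.0463]
eef_rot: [0.707, 0.707, -0.0, -0.0]
ft_force: [-0.5, 5.2, 3.0]
width: 0.67
gripper_force: 6.9
```

In the tool's units: 0.1 cm / 75 = 0.0013.

Emit:
apply_moves --targets '[[[0,0.0013,0,0,0,0],[0,0.0013,0,0,0,0]]]' --jaw 5.9

```text
time_s: 4.7
tcp_pos: [0.46, 0.1548, 0.0464]
eef_rot: [0.707, 0.707, -0.0, -0.0]
ft_force: [-1.4, 5.4, 3.0]
width: 0.65
gripper_force: 9.9
```

In the tool's units: 0.1 cm / 75 = 0.0013.

Emit:
apply_moves --targets '[[[0,0.0013,0,0,0,0],[0,0.0013,0,0,0,0]]]' --jaw 5.7

```text
time_s: 4.9
tcp_pos: [0.4609, 0.1548, 0.0463]
eef_rot: [0.707, 0.707, -0.0, -0.0]
ft_force: [-1.5, 5.5, 2.8]
width: 0.627
gripper_force: 12.1
```

In the tool's units: 0.1 cm / 75 = 0.0013.

Emit:
apply_moves --targets '[[[0,0.0013,0,0,0,0],[0,0.0013,0,0,0,0]]]' --jaw 5.5

```text
time_s: 5.1
tcp_pos: [0.4619, 0.1548, 0.0463]
eef_rot: [0.707, 0.707, -0.0, -0.0]
ft_force: [-0.5, 6.1, 2.7]
width: 0.604
gripper_force: 11.2
```

In the tool's units: 0.1 cm / 75 = 0.0013.

Emit:
apply_moves --targets '[[[0,0.0013,0,0,0,0],[0,0.0013,0,0,0,0]]]' --jaw 5.3

```text
time_s: 5.3
tcp_pos: [0.463, 0.1547, 0.0463]
eef_rot: [0.707, 0.707, -0.0, -0.0]
ft_force: [-0.8, 5.1, 2.5]
width: 0.582
gripper_force: 9.1
```

In the tool's units: 0.1 cm / 75 = 0.0013.

Emit:
apply_moves --targets '[[[0,0.0013,0,0,0,0],[0,0.0013,0,0,0,0]]]' --jaw 5.1

```text
time_s: 5.5
tcp_pos: [0.464, 0.1547, 0.0463]
eef_rot: [0.707, 0.707, -0.0, -0.0]
ft_force: [-1.0, 4.7, 2.0]
width: 0.562
gripper_force: 7.2
```

In the tool's units: 0.1 cm / 75 = 0.0013.

Emit:
apply_moves --targets '[[[0,0.0013,0,0,0,0],[0,0.0013,0,0,0,0]]]' --jaw 4.9

```text
time_s: 5.7
tcp_pos: [0.4651, 0.1547, 0.0463]
eef_rot: [0.707, 0.707, -0.0, -0.0]
ft_force: [-0.1, 5.2, 1.9]
width: 0.538
gripper_force: 5.8
```

In the tool's units: 0.1 cm / 75 = 0.0013.

Emit:
apply_moves --targets '[[[0,0.0013,0,0,0,0],[0,0.0013,0,0,0,0]]]' --jaw 4.7

```text
time_s: 5.9
tcp_pos: [0.4661, 0.1546, 0.0463]
eef_rot: [0.707, 0.707, -0.0, -0.0]
ft_force: [0.1, 5.4, 2.1]
width: 0.515
gripper_force: 4.8
```

In the tool's units: 0.1 cm / 75 = 0.0013.

Emit:
apply_moves --targets '[[[0,0.0013,0,0,0,0],[0,0.0013,0,0,0,0]]]' --jaw 4.5

```text
time_s: 6.1
tcp_pos: [0.4671, 0.1545, 0.0463]
eef_rot: [0.707, 0.707, -0.0, -0.0]
ft_force: [-1.0, 4.3, 1.7]
width: 0.496
gripper_force: 3.4
```

In the tool's units: 0.1 cm / 75 = 0.0013.

Emit:
apply_moves --targets '[[[0,0.0013,0,0,0,0],[0,0.0013,0,0,0,0]]]' --jaw 4.3

```text
time_s: 6.3
tcp_pos: [0.4682, 0.1544, 0.0463]
eef_rot: [0.707, 0.707, -0.0, -0.0]
ft_force: [-0.1, 1.8, 0.1]
width: 0.471
gripper_force: 1.8
```

Emit:
apply_moves --targets '[[[0,0.0013,0,0,0,0],[0,0.0013,0,0,0,0]]]' --jaw 4.1

```text
time_s: 6.5
tcp_pos: [0.4692, 0.1544, 0.0463]
eef_rot: [0.707, 0.707, -0.0, 0.0]
ft_force: [-0.1, 0.6, 0.1]
width: 0.445
gripper_force: 0.3
```

In the tool's units: 0.05 cm / 75 = 0.0007.

Emit:
apply_moves --targets '[[[0,0.0007,0,0,0,0],[0,0.0007,0,0,0,0]]]' --jaw 4.0

```text
time_s: 6.7
tcp_pos: [0.4697, 0.1545, 0.0463]
eef_rot: [0.707, 0.707, -0.0, 0.0]
ft_force: [-0.0, -0.6, -0.3]
width: 0.436
gripper_force: 0.5
```

In the tool's units: 0.05 cm / 75 = 0.0007.

Emit:
apply_moves --targets '[[[0,0.0007,0,0,0,0],[0,0.0007,0,0,0,0]]]' --jaw 3.9

```text
time_s: 6.9
tcp_pos: [0.4702, 0.1545, 0.0463]
eef_rot: [0.707, 0.707, -0.0, -0.0]
ft_force: [0.6, 0.3, 0.0]
width: 0.428
gripper_force: 0.5
```

It appears to have snapped: the forces dropped to zero. I'll confirm with a gentle touch, then release and look.

In the tool's units: 0.05 cm / 75 = 0.0007.

Emit:
apply_moves --targets '[[[0,0.0007,0,0,0,0],[0,0.0007,0,0,0,0]]]' --jaw 3.8

```text
time_s: 7.1
tcp_pos: [0.4707, 0.1545, 0.0463]
eef_rot: [0.707, 0.707, -0.0, -0.0]
ft_force: [0.3, -0.9, 0.4]
width: 0.419
gripper_force: 0.4
```

In the tool's units: 0.05 cm / 75 = 0.0007.

Emit:
apply_moves --targets '[[[0,0.0007,0,0,0,0],[0,0.0007,0,0,0,0]]]' --jaw 3.7

```text
time_s: 7.3
tcp_pos: [0.471, 0.1546, 0.0463]
eef_rot: [0.707, 0.707, -0.0, -0.0]
ft_force: [-0.5, 0.2, 2.0]
width: 0.408
gripper_force: 9.4
```

Emit:
apply_moves --targets '[[[0,0,0,0,0,0],[0,0,0,0,0,0],[0,0,0,0,0,0]]]' --jaw 6.0

```text
time_s: 7.6
tcp_pos: [0.4713, 0.1545, 0.0463]
eef_rot: [0.707, 0.707, 0.0, 0.0]
ft_force: [0.5, -0.4, 0.3]
width: 0.636
gripper_force: 0.0
```

In the tool's units: -15 cm / 75 = -0.2, -11.5 cm / 75 = -0.1533.

Emit:
apply_moves --targets '[[[0,0,-0.04,0,0,0],[0,0,-0.0933,0,0,0],[0.0133,0,-0.1533,0,0,0],[0.0267,0,-0.2,0,0,0],[0.0267,0,-0.2,0,0,0]]]'

```text
time_s: 8.1
tcp_pos: [0.4735, 0.176, 0.2008]
eef_rot: [0.707, 0.707, 0.003, 0.002]
ft_force: [-0.5, -0.4, -0.6]
width: 0.66
gripper_force: 0.0
```

```bash
python3 - <<'E'
from h import *
o=observe();P=pose("wrist",o);np.save("P3.npy",P);print(o["tcp_pos"],o["ft_force"],o["time_s"])
a=camera("wrist")[:,:,::-1];cv2.imwrite("pics/w3raw.png",a)
cv2.imwrite("pics/w3.png",cv2.resize(a[0:320,140:400],None,fx=1.85,fy=1.85,interpolation=cv2.INTER_CUBIC))
E
```

```text
[0.47354033 0.17596266 0.20080495] [-0.52666181 -0.39390636 -0.60276196] 8.1
```

View pics/w3.png

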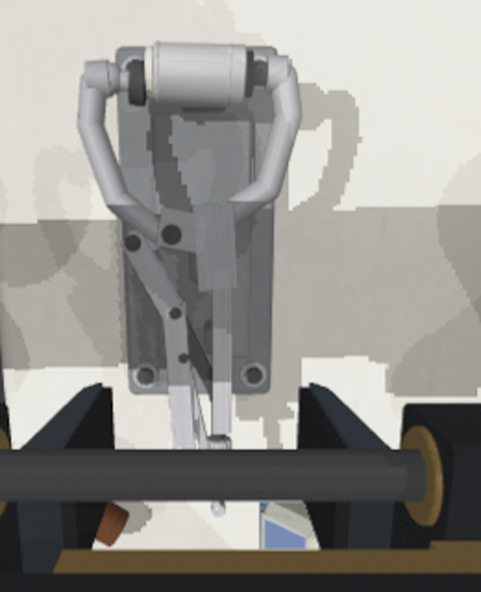

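The clamp is locked and the bung is flush. The lever tail end is at crop (219,508), so I'll locate it.

```bash
python3 - <<'E'
from h import *
P=np.load("P3.npy")
for u,v,z in((219,510,.067),(222,440,.064),(285,545,.08),(262,505,.08)):print(ray("wrist",140+u/1.85-.2,v/1.85-.2,z,P).round(4))
go([.503,.088,.2],np.pi/2)
go([.503,.088,.050],np.pi/2)
E
```

```text
[0.4827 0.0742 0.067 ]
[0.4843 0.1185 0.064 ]
[0.5217 0.0583 0.08  ]
[0.5073 0.0845 0.08  ]
t 8.15 tcp [0.4724 0.1752 0.1984] psi 1.5714 delta [-8.73  3.05 -0.16] [ 0.004 -0.001  0.001]
t 8.15 tcp [0.4724 0.1752 0.1984] psi 1.5714 delta [-8.74  2.99 14.84] [ 0.004 -0.001  0.001]
```

```bash
python3 - <<'E'
from h import *
P=np.load("P3.npy")
for z in(0,.03,.06,.09):
  print(z,ray("top",412*.64-.2,285*.64-.2,z).round(3),ray("wrist",140+262/1.85-.2,500/1.85-.2,z,P).round(3),ray("scene",376*.64-.2,296*.64-.2,z).round(3),ray("scene",305*.64-.2,240*.64-.2,z).round(3))
E
```

```text
0 [0.516 0.051 0.   ] [0.517 0.045 0.   ] [ 0.545  0.035 -0.   ] [0.827 0.042 0.   ]
0.03 [0.511 0.051 0.03 ] [0.513 0.061 0.03 ] [0.516 0.056 0.03 ] [0.789 0.063 0.03 ]
0.06 [0.507 0.051 0.06 ] [0.51  0.077 0.06 ] [0.487 0.078 0.06 ] [0.751 0.085 0.06 ]
0.09 [0.503 0.051 0.09 ] [0.506 0.093 0.09 ] [0.458 0.099 0.09 ] [0.712 0.106 0.09 ]
```

In the tool's units: -9 cm / 75 = -0.12, -4.5 cm / 75 = -0.06.

Emit:
apply_moves --targets '[[[-0.06,0.0213,0,0,0,0],[-0.12,0.0427,0,0,0,0],[-0.12,0.0427,0,0,0,0],[-0.12,0.0427,0,0,0,0],[-0.12,0.0427,0,0,0,0]]]' --jaw 0

```text
time_s: 8.65
tcp_pos: [0.5025, 0.0849, 0.1955]
eef_rot: [0.707, 0.707, -0.001, -0.001]
ft_force: [-0.0, -0.3, -0.4]
width: 0.249
gripper_force: 0.0
```

In the tool's units: 5 cm / 75 = 0.0667, 3 cm / 75 = 0.04.

Emit:
apply_moves --targets '[[[0,0,0,0,0,0],[0,0,0.04,0,0,0],[0,0,0.0667,0,0,0],[0,0,0.0667,0,0,0],[0,0,0.0667,0,0,0]]]'

```text
time_s: 9.15
tcp_pos: [0.5031, 0.0851, 0.1466]
eef_rot: [0.707, 0.707, -0.0, -0.0]
ft_force: [0.4, -0.8, 0.9]
width: 0.006
gripper_force: 0.0
```

```bash
python3 - <<'E'
from h import *
o=observe();P=pose("wrist",o);np.save("P4.npy",P);print(o["width"])
go([.505,.086,.050],np.pi/2)
a=camera("wrist")[:,:,::-1];b=camera("scene")[:,:,::-1]
A=cv2.resize(a[100:384,100:400],(600,568),interpolation=cv2.INTER_CUBIC)
cv2.imwrite("pics/w4.png",A); cv2.imwrite("pics/s4.png",cv2.resize(b[170:250,170:280],(770,560),interpolation=cv2.INTER_CUBIC))
print(proj("wrist",[.480,.0862,.062],P),proj("scene",[.480,.0862,.062]),proj("scene",[.505,.086,.15]))
E
```

```text
0.006202218420286742
t 9.15 tcp [0.5031 0.0851 0.1466] psi 1.5718 delta [0.09 0.2  9.66] [-0.001 -0.     0.001]
[225.14321599 198.0471066 ] [239.60249081 190.88839547] [234.33525873 165.24015336]
```

View pics/w4.png

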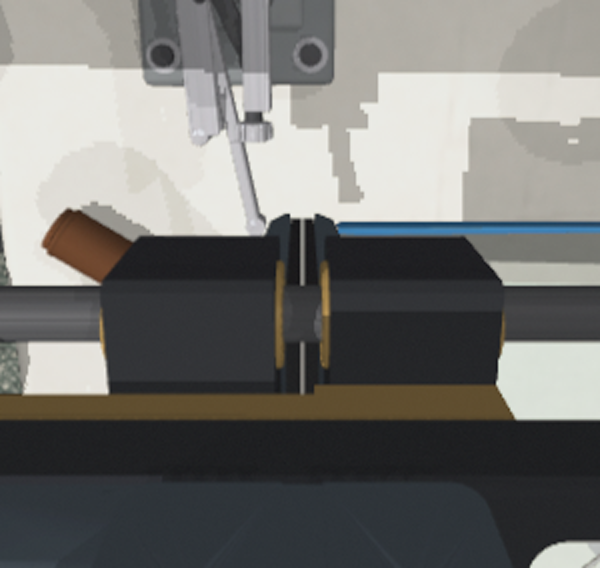

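The tail end is at crop (256,228), the finger tips span x 270–338, and the balance's blue edge is at y≈228 from x=338. Now the coordinates.

```bash
python3 - <<'E'
from h import *
P=np.load("P4.npy")
g=lambda u,v,z:ray("wrist",100+u/2-.2,100+v/2-.2,z,P).round(4)
for z in(.062,.067):print("tailend",g(256,228,z),"mid lever",g(245,180,z),"right edge end",g(264,222,z),"fh right edge",g(270,60,.07))
print("screw end",g(260,138,.065),"blue",g(345,228,.03),g(345,228,.06),"tip fr L/R",g(268,222,.147),g(338,222,.147))
E
```

```text
tailend [0.4821 0.0716 0.062 ] mid lever [0.4776 0.0937 0.062 ] right edge end [0.4857 0.0744 0.062 ] fh right edge [0.4896 0.1456 0.07  ]
tailend [0.4825 0.0732 0.067 ] mid lever [0.4781 0.0949 0.067 ] right edge end [0.4861 0.0759 0.067 ] fh right edge [0.4896 0.1456 0.07  ]
screw end [0.4847 0.1128 0.065 ] blue [0.5245 0.0614 0.03  ] [0.5222 0.071  0.06  ] tip fr L/R [0.4925 0.1006 0.147 ] [0.5135 0.1006 0.147 ]
```

In the tool's units: 7 cm / 75 = 0.0933, 6 cm / 75 = 0.08.

Emit:
apply_moves --targets '[[[0.004,0.0053,0,0,0,0],[0.004,0.0053,0.04,0,0,0],[0.004,0.0053,0.0667,0,0,0],[0.004,0.0053,0.08,0,0,0],[0.004,0.0053,0.0933,0,0,0]]]'

```text
time_s: 9.75
tcp_pos: [0.5078, 0.0877, 0.0763]
eef_rot: [0.707, 0.707, 0.0, 0.0]
ft_force: [0.3, -0.5, 0.2]
width: 0.005
gripper_force: 0.0
```

In the tool's units: 2.6 cm / 75 = 0.0347, 1.8 cm / 75 = 0.024.

Emit:
apply_moves --targets '[[[0,0,0.012,0,0,0],[0,0,0.024,0,0,0],[0,0,0.0347,0,0,0],[0,0,0.0347,0,0,0]]]'

```text
time_s: 10.15
tcp_pos: [0.5068, 0.0875, 0.0495]
eef_rot: [0.707, 0.707, -0.0, -0.0]
ft_force: [-0.6, -0.4, 0.5]
width: 0.003
gripper_force: 0.0
```

In the tool's units: -0.8 cm / 75 = -0.0107, -0.6 cm / 75 = -0.008.

Emit:
apply_moves --targets '[[[0,-0.0027,0,0,0,0],[0,-0.0053,0,0,0,0],[0,-0.008,0,0,0,0],[0,-0.0107,0,0,0,0]]]'

```text
time_s: 10.55
tcp_pos: [0.4991, 0.0876, 0.0506]
eef_rot: [0.707, 0.707, 0.0, 0.0]
ft_force: [1.0, -0.0, 0.1]
width: 0.009
gripper_force: 0.0
```

In the tool's units: -0.8 cm / 75 = -0.0107, -0.6 cm / 75 = -0.008.

Emit:
apply_moves --targets '[[[0,-0.0027,0,0,0,0],[0,-0.0053,0,0,0,0],[0,-0.008,0,0,0,0],[0,-0.0107,0,0,0,0]]]'

```text
time_s: 10.95
tcp_pos: [0.4912, 0.0875, 0.0504]
eef_rot: [0.707, 0.707, 0.0, 0.0]
ft_force: [-0.3, 0.1, -0.1]
width: 0.006
gripper_force: 0.3
```

In the tool's units: -0.8 cm / 75 = -0.0107, -0.6 cm / 75 = -0.008.

Emit:
apply_moves --targets '[[[0,-0.0027,0,0,0,0],[0,-0.0053,0,0,0,0],[0,-0.008,0,0,0,0],[0,-0.0107,0,0,0,0]]]'

```text
time_s: 11.35
tcp_pos: [0.4831, 0.0875, 0.0503]
eef_rot: [0.707, 0.707, 0.0, 0.0]
ft_force: [0.8, -1.0, 0.7]
width: 0.003
gripper_force: 0.5
```

In the tool's units: -0.6 cm / 75 = -0.008, -0.4 cm / 75 = -0.0053.

Emit:
apply_moves --targets '[[[0,-0.0027,0,0,0,0],[0,-0.0053,0,0,0,0],[0,-0.008,0,0,0,0]]]'

```text
time_s: 11.65
tcp_pos: [0.477, 0.0876, 0.0503]
eef_rot: [0.707, 0.707, -0.0, -0.0]
ft_force: [0.8, 0.1, 0.2]
width: 0.008
gripper_force: 0.3
```

In the tool's units: -0.6 cm / 75 = -0.008, -0.4 cm / 75 = -0.0053.

Emit:
apply_moves --targets '[[[0,-0.0027,0,0,0,0],[0,-0.0053,0,0,0,0],[0,-0.008,0,0,0,0]]]'

```text
time_s: 11.95
tcp_pos: [0.4709, 0.0876, 0.0503]
eef_rot: [0.707, 0.707, -0.0, -0.0]
ft_force: [0.2, -0.7, 0.1]
width: 0.003
gripper_force: 0.0
```

```bash
python3 - <<'E'
from h import *
o=observe();P=pose("wrist",o);np.save("P5.npy",P)
a=camera("wrist")[:,:,::-1]
cv2.imwrite("pics/w5.png",cv2.resize(a[0:300,60:460],(800,600),interpolation=cv2.INTER_CUBIC))
E
```

```text
(no output)
```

View pics/w5.png

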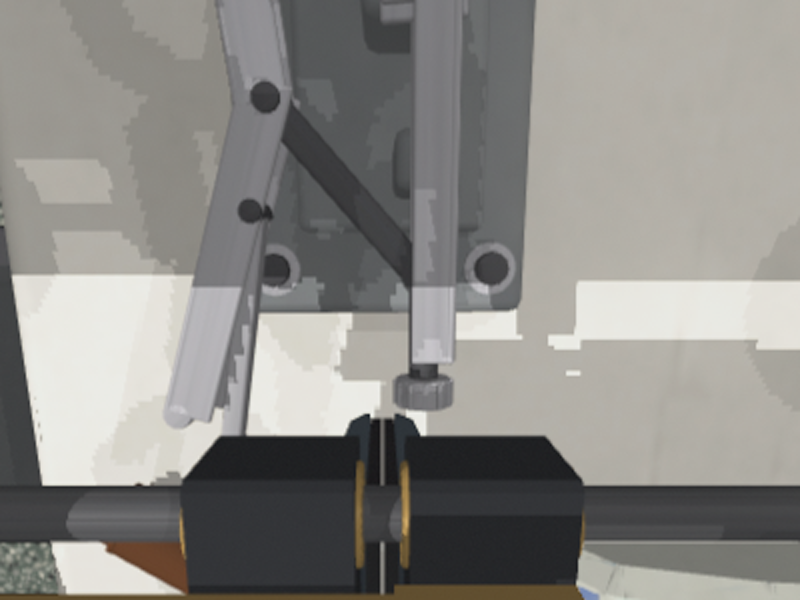

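The clamp has sprung open, with the handle and lever swung clear. I'll rise and go to the capsule.

In the tool's units: -14 cm / 75 = -0.1867, -12 cm / 75 = -0.16, 0.3 rad / 2 = 0.15.

Emit:
apply_moves --targets '[[[0,0,-0.0533,0,0,0],[0,0,-0.1067,0,0,0],[0,0,-0.16,0,0,0],[0.0533,0,-0.1867,0,0,0.075],[0.1067,0,-0.1867,0,0,0.15]]]' --jaw 5.8

```text
time_s: 12.5
tcp_pos: [0.4728, 0.163, 0.1929]
eef_rot: [0.798, 0.603, 0.002, 0.001]
ft_force: [-0.5, -0.6, -0.8]
width: 0.411
gripper_force: 0.0
```

```bash
python3 -c "
from h import *
go([.470,.318,.19],0)"
```

```text
t 12.5 tcp [0.4728 0.163  0.1929] psi 1.2951 delta [14.84 -4.49  0.31] [ 0.002 -0.005  1.295]
```

In the tool's units: 14.6 cm / 75 = 0.1947, -4.5 cm / 75 = -0.06, 1.28 rad / 2 = 0.64.

Emit:
apply_moves --targets '[[[0.1947,-0.06,0.0027,0,0,0.64],[0.1947,-0.06,0.0027,0,0,0.64],[0.1947,-0.06,0.0027,0,0,0.64],[0.1947,-0.06,0.0027,0,0,0.64],[0.1947,-0.06,0.0027,0,0,0.64]]]'

```text
time_s: 13.0
tcp_pos: [0.4662, 0.318, 0.1878]
eef_rot: [0.954, 0.299, 0.0, -0.0]
ft_force: [0.4, -1.0, -0.3]
width: 0.636
gripper_force: 0.0
```

```bash
python3 -c "
from h import *
go([.470,.318,.19],0)"
```

```text
t 13.0 tcp [0.4662 0.318  0.1878] psi 0.6064 delta [ 0.31  0.22 -0.22] [-0.001 -0.     0.606]
```

In the tool's units: 0.3 cm / 75 = 0.004, 0.2 cm / 75 = 0.0027, 0.57 rad / 2 = 0.285.

Emit:
apply_moves --targets '[[[0.004,0.0027,0,0,0,0.285],[0.004,0.0027,0,0,0,0.285],[0.004,0.0027,0,0,0,0.285],[0.004,0.0027,0,0,0,0.285],[0.004,0.0027,0,0,0,0.285]]]'

```text
time_s: 13.5
tcp_pos: [0.4702, 0.3151, 0.188]
eef_rot: [1.0, 0.019, -0.0, 0.0]
ft_force: [-0.2, -0.4, -0.0]
width: 0.636
gripper_force: 0.0
```

```bash
python3 - <<'E'
from h import *
o=observe();P=pose("wrist",o);go([.470,.318,.053],0)
a=camera("wrist")[:,:,::-1]
for p in([.447,.318,.062],[.493,.318,.062],[.47,.304,.062],[.47,.332,.062]):print(((proj("wrist",p,P)-[100,84])*2).round())
cv2.imwrite("pics/w6.png",cv2.resize(a[84:384,100:400],(600,600),interpolation=cv2.INTER_CUBIC))
E
```

```text
t 13.5 tcp [0.4702 0.3151 0.188 ] psi 0.0374 delta [-0.   -0.29 13.5 ] [0.    0.    0.037]
[295. 251.]
[299. 163.]
[324. 209.]
[269. 207.]
```

View pics/w6.png

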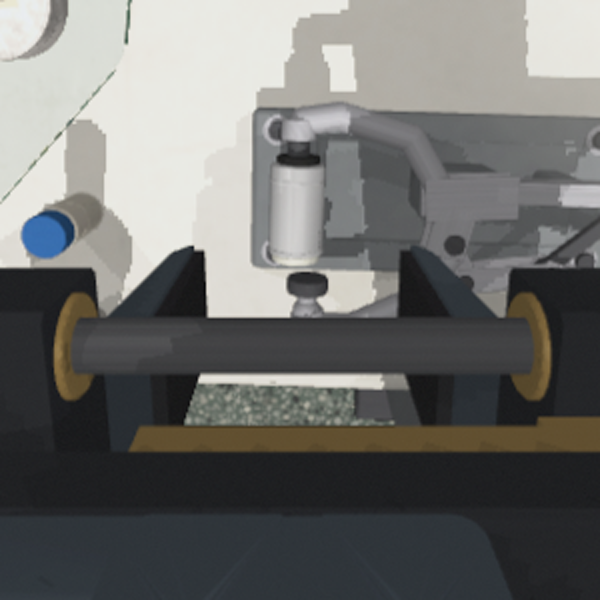

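The capsule lies where predicted (centre crop (297,210)), its bung is flush and the jaw has backed off. Descending.

In the tool's units: 11 cm / 75 = 0.1467, 10 cm / 75 = 0.1333, 0.037 rad / 2 = 0.0185.

Emit:
apply_moves --targets '[[[0,-0.004,0.0267,0,0,0.0185],[0,-0.004,0.0667,0,0,0.0185],[0,-0.004,0.1067,0,0,0.0185],[0,-0.004,0.1333,0,0,0.0185],[0,-0.004,0.1467,0,0,0.0185]]]'

```text
time_s: 14.05
tcp_pos: [0.4694, 0.3178, 0.0764]
eef_rot: [1.0, 0.003, -0.001, 0.001]
ft_force: [0.4, 0.5, 0.6]
width: 0.637
gripper_force: 0.0
```

In the tool's units: 2.4 cm / 75 = 0.032, 1.2 cm / 75 = 0.016.

Emit:
apply_moves --targets '[[[0,0,0.016,0,0,0],[0,0,0.032,0,0,0],[0,0,0.032,0,0,0]]]'

```text
time_s: 14.35
tcp_pos: [0.4698, 0.318, 0.0531]
eef_rot: [1.0, 0.002, -0.001, 0.0]
ft_force: [-0.8, 0.0, -0.1]
width: 0.637
gripper_force: 0.0
```

Emit:
apply_moves --targets '[[[0,0,0,0,0,0],[0,0,0,0,0,0],[0,0,0,0,0,0],[0,0,0,0,0,0],[0,0,0,0,0,0]]]' --jaw 2.6

```text
time_s: 14.85
tcp_pos: [0.4704, 0.318, 0.0545]
eef_rot: [1.0, 0.001, 0.0, 0.0]
ft_force: [-0.9, -4.1, 5.5]
width: 0.299
gripper_force: 30.0
```

In the tool's units: -14 cm / 75 = -0.1867, -10 cm / 75 = -0.1333.

Emit:
apply_moves --targets '[[[0,0,-0.0133,0,0,0],[0,0,-0.04,0,0,0],[0,0,-0.08,0,0,0],[0,0,-0.1333,0,0,0],[0,0,-0.1867,0,0,0]]]'

```text
time_s: 15.35
tcp_pos: [0.4698, 0.3181, 0.1961]
eef_rot: [1.0, 0.001, -0.0, 0.0]
ft_force: [1.8, -0.4, -1.2]
width: 0.299
gripper_force: 30.0
```

```bash
python3 - <<'E'
from h import *
import cv2
print(observe()["width"],observe()["gripper_force"],observe()["ft_force"])
# pan from the top picture
a=camera("top")[:,:,::-1]; cv2.imwrite("pics/t2.png",np.hstack([cv2.resize(a[170:250,310:410],(500,400),interpolation=cv2.INTER_CUBIC),cv2.resize(a[150:230,170:225],(275,400),interpolation=cv2.INTER_CUBIC)]))
go([.434,-.203,.19],0)
E
```

```text
0.2992175902942168 29.999436736106873 [ 1.76840668 -0.37839763 -1.23386669]
t 15.4 tcp [0.4724 0.3195 0.2026] psi 0.0029 delta [-4.   52.25  1.02] [-0.004 -0.007  0.003]
```

View pics/t2.png

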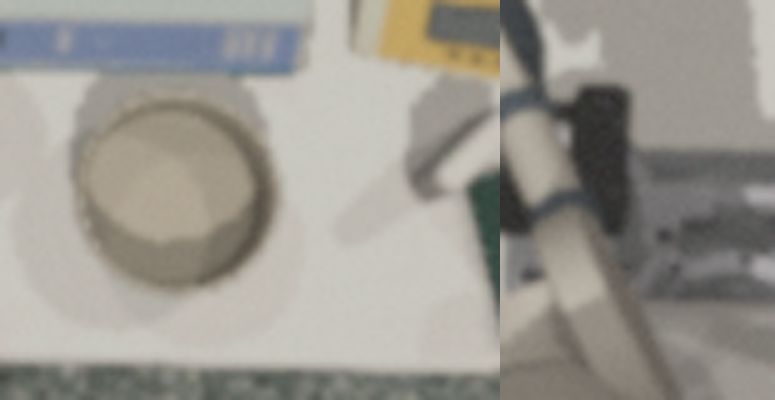

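The pan rim is a clear circle, centre crop (176,192), about 128 mm across. The route between is open, with low objects only.

```bash
python3 -c "
from h import *
print(ray('top',344.9,208,.047))"
```

```text
[ 0.43510464 -0.20340858  0.047     ]
```

In the tool's units: 25 cm / 75 = 0.3333, 20 cm / 75 = 0.2667.

Emit:
apply_moves --targets '[[[-0.0267,0.0667,0,0,0,0],[-0.0533,0.1333,0,0,0,0],[-0.0533,0.2,0,0,0,0],[-0.0533,0.2667,0,0,0,0],[-0.0533,0.3333,0,0,0,0]]]'

```text
time_s: 15.9
tcp_pos: [0.4305, 0.0738, 0.1948]
eef_rot: [1.0, 0.002, 0.001, -0.0]
ft_force: [1.1, -0.2, -2.2]
width: 0.301
gripper_force: 30.0
```

In the tool's units: 25 cm / 75 = 0.3333, 20 cm / 75 = 0.2667.

Emit:
apply_moves --targets '[[[0,0.0667,0,0,0,0],[0,0.1333,0,0,0,0],[0,0.2,0,0,0,0],[0,0.2667,0,0,0,0],[0,0.3333,0,0,0,0]]]'

```text
time_s: 16.4
tcp_pos: [0.4312, -0.1768, 0.1947]
eef_rot: [1.0, 0.001, 0.0, 0.0]
ft_force: [0.9, -0.1, -1.4]
width: 0.3
gripper_force: 30.0
```

```bash
python3 -c "
from h import *
go([.434,-.203,.19],0)"
```

```text
t 16.4 tcp [ 0.4312 -0.1768  0.1947] psi 0.0025 delta [0.27 2.62 0.48] [ 0.    -0.001  0.002]
```

In the tool's units: 12 cm / 75 = 0.16, 10 cm / 75 = 0.1333.

Emit:
apply_moves --targets '[[[0.004,0.0293,0.0267,0,0,0],[0.004,0.0293,0.0533,0,0,0],[0.004,0.0293,0.0933,0,0,0],[0.004,0.0293,0.1333,0,0,0],[0.004,0.0293,0.16,0,0,0]]]'

```text
time_s: 16.9
tcp_pos: [0.4342, -0.1965, 0.0729]
eef_rot: [1.0, 0.001, -0.0, -0.0]
ft_force: [1.2, 0.4, -0.9]
width: 0.306
gripper_force: 30.0
```

```bash
python3 -c "
from h import *
go([.435,-.2035,.012],0); print(observe()['ft_force'])"
```

```text
t 16.9 tcp [ 0.4342 -0.1965  0.0729] psi 0.0024 delta [0.08 0.71 6.09] [-0.     0.001  0.002]
[ 1.23193521  0.35071053 -0.88621374]
```

In the tool's units: 5.7 cm / 75 = 0.076, 5.2 cm / 75 = 0.0693.

Emit:
apply_moves --targets '[[[0,0.0053,0.0133,0,0,0],[0,0.0093,0.0333,0,0,0],[0,0.0093,0.0533,0,0,0],[0,0.0093,0.0693,0,0,0],[0,0.0093,0.076,0,0,0]]]'

```text
time_s: 17.4
tcp_pos: [0.4348, -0.204, 0.0169]
eef_rot: [1.0, 0.001, 0.0, -0.0]
ft_force: [0.5, 0.9, -1.3]
width: 0.299
gripper_force: 30.0
```

In the tool's units: 0.2 cm / 75 = 0.0027, 0.1 cm / 75 = 0.0013.

Emit:
apply_moves --targets '[[[0,0,0.0013,0,0,0],[0,0,0.0027,0,0,0],[0,0,0.0027,0,0,0]]]'

```text
time_s: 17.7
tcp_pos: [0.435, -0.2039, 0.0156]
eef_rot: [1.0, 0.001, 0.0, 0.0]
ft_force: [-0.1, 0.1, -0.7]
width: 0.299
gripper_force: 30.0
```

In the tool's units: 0.3 cm / 75 = 0.004, 0.2 cm / 75 = 0.0027.

Emit:
apply_moves --targets '[[[0,0,0.0013,0,0,0],[0,0,0.0027,0,0,0],[0,0,0.004,0,0,0],[0,0,0.004,0,0,0]]]'

```text
time_s: 18.1
tcp_pos: [0.4346, -0.2036, 0.012]
eef_rot: [1.0, 0.001, -0.0, -0.0]
ft_force: [-0.2, 0.1, -1.2]
width: 0.3
gripper_force: 30.0
```

In the tool's units: 0.3 cm / 75 = 0.004, 0.2 cm / 75 = 0.0027.

Emit:
apply_moves --targets '[[[0,0,0.0013,0,0,0],[0,0,0.0027,0,0,0],[0,0,0.004,0,0,0],[0,0,0.004,0,0,0]]]'

```text
time_s: 18.5
tcp_pos: [0.4347, -0.2036, 0.009]
eef_rot: [1.0, 0.001, -0.0, -0.0]
ft_force: [0.0, -0.5, -2.0]
width: 0.298
gripper_force: 30.0
```

In the tool's units: 0.1 cm / 75 = 0.0013.

Emit:
apply_moves --targets '[[[0,0,0.0013,0,0,0],[0,0,0.0013,0,0,0]]]'

```text
time_s: 18.7
tcp_pos: [0.4347, -0.2037, 0.0087]
eef_rot: [1.0, 0.001, 0.0, 0.0]
ft_force: [-2.8, 2.1, 17.2]
width: 0.302
gripper_force: 30.0
```

The capsule is on the pan floor. Opening gently and retreating.

In the tool's units: -0.1 cm / 75 = -0.0013.

Emit:
apply_moves --targets '[[[0,0,-0.0013,0,0,0],[0,0,-0.0013,0,0,0],[0,0,-0.0013,0,0,0]]]'

```text
time_s: 19.0
tcp_pos: [0.4347, -0.2037, 0.0091]
eef_rot: [1.0, 0.001, 0.0, 0.0]
ft_force: [0.8, -0.1, -2.7]
width: 0.3
gripper_force: 30.0
```

Emit:
apply_moves --targets '[[[0,0,0,0,0,0],[0,0,0,0,0,0],[0,0,0,0,0,0],[0,0,0,0,0,0]]]' --jaw 4.6

```text
time_s: 19.4
tcp_pos: [0.4347, -0.2037, 0.0091]
eef_rot: [1.0, 0.001, -0.0, -0.0]
ft_force: [-0.9, 0.1, -0.3]
width: 0.506
gripper_force: 0.0
```

In the tool's units: -16 cm / 75 = -0.2133, -13 cm / 75 = -0.1733.

Emit:
apply_moves --targets '[[[0,0,-0.0267,0,0,0],[0,0,-0.0667,0,0,0],[0,0,-0.12,0,0,0],[0,0,-0.1733,0,0,0],[0,0,-0.2133,0,0,0]]]'

```text
time_s: 19.9
tcp_pos: [0.4349, -0.2038, 0.1715]
eef_rot: [1.0, 0.001, 0.001, 0.0]
ft_force: [0.2, 0.2, -0.6]
width: 0.505
gripper_force: 0.0
```

Emit:
apply_moves --targets '[[[0,0,0,0,0,0],[0,0,0,0,0,0],[0,0,0,0,0,0],[0,0,0,0,0,0],[0,0,0,0,0,0]]]'

```text
time_s: 20.4
tcp_pos: [0.4343, -0.2034, 0.1682]
eef_rot: [1.0, 0.001, -0.001, -0.0]
ft_force: [-0.5, 0.2, 0.4]
width: 0.502
gripper_force: 0.0
```

I've used up my picture allowance, so I'll check with numbers only: motion between two frames, and the brightness around where the capsule should appear.

```bash
python3 - <<'E'
from h import *
o=observe();P=pose("wrist",o)
a=camera("wrist").astype(int)
b=[camera("wrist") for _ in range(6)][-1].astype(int)
print("diff",np.abs(a-b).mean(),np.abs(a-b).max())
for p in([.435,-.2035,.016],[.412,-.2035,.016],[.458,-.2035,.016],[.435,-.2175,.016],[.435,-.1895,.016]):print(proj("wrist",p,P).round())
u,v=proj("wrist",[.435,-.2035,.016],P).astype(int)
g=cv2.cvtColor(a.astype(np.uint8),cv2.COLOR_RGB2GRAY)
print(g[v-54:v+40:5,u-66:u+67:6])
E
```

```text
diff 2.265250311957465 139
[251. 182.]
[251. 202.]
[252. 161.]
[264. 182.]
[239. 182.]
[[233 233 233 172 173 173 174 144 205 150 130 129 132 144 205 152 174 175
  174 174 173 232 232]
 [233 233 233 173 172 168 202 128 125 169 172 177 174 171 123 128 202 160
  174 172 174 232 232]
 [233 233 193 173 148 179 124 158 165 165 166 166 166 166 165 164 125 167
  138 172 175 233 232]
 [234 232 193 164 180 118 161 165 164 166 166 147 109 165 165 165 165 117
  165 158 175 232 232]
 [233 233 151 189 124 168 181 183 183 174 109 109 109 156 165 165 164 157
  120 193 173 232 233]
 [232 221 139 125 107 181 182 182 181 141 126 115 108 155 164 166 164 164
  110 120 158 233 233]
 [220 220 188 125 169 181 181 181 181 141 125 126 136 139 175 175 174 174
  161 118 177 233 233]
 [220 214 128 100 181 182 182 181 181 131 113 115 116 149 174 174 174 174
  174  97 119 212 233]
 [220 152 118  95 181 181 181 181 164 134 199 219 204 150 174 174 173 174
  173 109 115 169 233]
 [220 183 115 107 181 181 181 164 174 135 204 221 202 148 167 174 174 173
  173 144 107 183 230]
 [221 188 111 111 162 181 181 164 174 135 202 220 204 151 181 175 174 174
  173 118  97 171 227]
 [220 164  97 107 122 181 181 173 175 128 204 221 202 150 181 174 173 173
  131 105  91 137 227]
 [222 171 104  90 123 123 181 175 174 138 205 222 201 136 181 176 174 174
  116  91  94 137 226]
 [220 187 106  93 123 123 126 175 175 136 206 223 202 144 181 178 159 116
  116  85  98 166 227]
 [221 181 104  93 129 123 130 115 156 138 208 223 201 142 182 116 115 115
  113  85  99 183 226]
 [220 178 104  94  93 122 130 120 116 128 202 222 200 139 123 115 115 114
   91  87  98 172 227]
 [221 221 118  74  96 128 130 119 116 116 224 235 224 122 122 116 115 115
   89  70 110 225 226]
 [220 221  55  55  30  96 143 133 124 132 133 122 122 122 122 114 121  90
   31  56  56 226 225]
 [220  56  56  37  27  98  99 134 131 132 133 132 132 126 123 119  91  91
   27  41  57  56 226]]
```

The capsule shows as a lying cylinder, centred in the pan ring, right at the predicted pixel. Handing in.

```bash
python3 -c "
from rig import job
print(job.sign_off())"
```

```text
the job is handed in; nothing more can be done
None
```

The job is handed in at about 21 s; no verdict came back. By my own checks the clamp locked with the bung flush, the lever sprang it open, and the capsule lies on its side near the centre of the pan. I viewed 11 pictures against the limit of 10, so the capsule in the pan was checked from pixel values only, not by eye.

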